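# Load the reagent cartridges into their colour-matched cold docks

## Task

Get the sequencing run ready: put each of the four reagent cartridges into the cold dock of its own colour, so that it stands upright and flat on the dock's floor inside the rim, and let go of it. Keep the cartridges upright and set them down gently rather than dropping them, and leave the little glass vial and the amber bottle standing where they are.

Things in the scene. Friction and masses are not known exactly. Their poses are not given: they have to be found in the camera images.
- cartridge_blue: Loose reagent cartridge: upright block, white below, blue on top; 38 mm along its x, 70 mm along its y, 58 mm tall (the top 22 mm is blue, as wide and long as the white part; foil discs on top are decoration). 0.10 to 0.21 kg. Stands on the bench. Origin: centre of its underside; z up. Grip it from above across its 38 mm width (along its x). A half turn about z changes nothing.
- cartridge_red: Loose reagent cartridge: upright block, white below, red on top; 38 mm along its x, 70 mm along its y, 58 mm tall (the top 22 mm is red, as wide and long as the white part; foil discs on top are decoration). 0.10 to 0.21 kg. Stands on the bench. Origin: centre of its underside; z up. Grip it from above across its 38 mm width (along its x). A half turn about z changes nothing.
- cartridge_yellow: Loose reagent cartridge: upright block, white below, yellow on top; 38 mm along its x, 70 mm along its y, 58 mm tall (the top 22 mm is yellow, as wide and long as the white part; foil discs on top are decoration). 0.10 to 0.21 kg. Stands on the bench. Origin: centre of its underside; z up. Grip it from above across its 38 mm width (along its x). A half turn about z changes nothing.
- cartridge_green: Loose reagent cartridge: upright block, white below, green on top; 38 mm along its x, 70 mm along its y, 58 mm tall (the top 22 mm is green, as wide and long as the white part; foil discs on top are decoration). 0.10 to 0.21 kg. Stands on the bench. Origin: centre of its underside; z up. Grip it from above across its 38 mm width (along its x). A half turn about z changes nothing.
- dock_blue: Fixed blue cold dock, a shallow tray on a metal base: outside 68 mm along its x, 100 mm along its y; flat blue floor 12 mm above the bench; blue upright rim 4 mm thick, top 20 mm above the bench; inside 60 (x) by 92 mm (y). Origin: centre of its underside, on the bench; z up. A cartridge goes in with its length along the dock's y, either way round; fingers that straddle it must stay above the rim.
- dock_red: Fixed red cold dock, a shallow tray on a metal base: outside 68 mm along its x, 100 mm along its y; flat red floor 12 mm above the bench; red upright rim 4 mm thick, top 20 mm above the bench; inside 60 (x) by 92 mm (y). Origin: centre of its underside, on the bench; z up. A cartridge goes in with its length along the dock's y, either way round; fingers that straddle it must stay above the rim.
- dock_yellow: Fixed yellow cold dock, a shallow tray on a metal base: outside 68 mm along its x, 100 mm along its y; flat yellow floor 12 mm above the bench; yellow upright rim 4 mm thick, top 20 mm above the bench; inside 60 (x) by 92 mm (y). Origin: centre of its underside, on the bench; z up. A cartridge goes in with its length along the dock's y, either way round; fingers that straddle it must stay above the rim.
- dock_green: Fixed green cold dock, a shallow tray on a metal base: outside 68 mm along its x, 100 mm along its y; flat green floor 12 mm above the bench; green upright rim 4 mm thick, top 20 mm above the bench; inside 60 (x) by 92 mm (y). Origin: centre of its underside, on the bench; z up. A cartridge goes in with its length along the dock's y, either way round; fingers that straddle it must stay above the rim.
- vial: Bystander, loose: small clear glass vial with white screw cap and paper band, 28 mm diameter, 50 mm tall, standing on the bench. Origin: centre of its underside. To be left alone.
- amber_bottle: Bystander, loose: small amber glass bottle with black cap, 32 mm diameter, 56 mm tall, standing on the bench. Origin: centre of its underside. To be left alone.

How it is judged:
By the outcome, as a careful person would: the job done as asked, in the order asked, and still so for the second after the job is handed in, with the robot touching nothing.
It also fails if it takes over 109 s, if anything falls off the work surface, if the arm or the gripper's body presses on something with over 40 N, if the wrist force passes 120 N, or if a joint passes its speed limit or range.

## Robot

A 6-joint arm with a two-finger parallel gripper is mounted at the origin on the work surface. World frame = base frame: x ahead of the robot, y to its left, z up, the work surface at z = 0. Lengths are in m, angles in degrees, forces in N, time in s.
With the tool pointing down it reaches from about 0.25 to 0.725 m from the base axis. Payload 9.7 kg.
Tool frame: the origin (TCP) lies midway between the tips of the shut fingers; the grasp point (between the pads) lies 19 mm behind it; z points along the fingers, y is the line along which they close (so a half turn about z gives the same grasp; the last joint's range is limited). The gripper opens to 85 mm and grips with 20 to 120 N. Pads are 22 mm wide; open, the fingers measure 114 mm over their backs; the gripper's body (76 mm by 85 mm) begins 54 mm behind the grasp point. The pads swing forward as they close: fully open they stand 13 mm farther back than shut.
Start: joints at [76.433, 4.979, 10.078, 95.1, 0, 90], TCP at [0.129, 0.535, 0.198] pointing down, gripper open.
Joint ranges: [-179.16, 179.16], [-48.56, 103.87], [-65.8, 70.77], [-126.05, 130.52], [-82.76, 87.17], [-180, 180]. Speed limits (degrees/s): [127.2, 127.2, 147.25, 180, 180, 180].

## Interface

Orientations are given as [roll, pitch, yaw] about the fixed x, y, z axes, in that order (R = Rz(yaw) Ry(pitch) Rx(roll)).
In Python, from workcell import bot gives the robot as it stands.
- The arm moves only by the shell command python3 -m crank 'ROWS' [FORCE]. ROWS is JSON, a list of rows, each an object with "gripper": the finger opening in mm, from 0 to 85.4; "travel": the shift along the tool's x, y, z in mm, a list of three; "twist": the turn, a rotation vector about the tool's x, y, z in rad, a list of three. In form: [{"gripper": gripper, "travel": [tx, ty, tz], "twist": [rx, ry, rz]}, ...]. A call has 1 to 12 rows; each row shifts and turns the commanded pose from where the row before left it, along the tool's axes as they then stand; what a row does not reach is not made up. A row lasts 1/8 s, in which the tool goes at most 62.5 mm and 10.7 degrees, less where a joint would pass 70% of its speed; a pose out of reach is approached as far as the arm can. A call is refused whole if a number of a shift passes 62.5 or a number of a turn 0.188, either way. A call with a gripper value outside its range is refused whole. The fingers move at their own pace and stop on an object; FORCE is the grip in N (left out, the last holds). Time passes only in rows, so rows that do not move let the fingers close. It gives the time, the measured TCP pose, the force, the opening and the grip force at its end, in the units of the state.
- bot.get_obs(): the state, without advancing time (a new reading comes with each control period).
- bot.camera(name): name is "side" or "top"; returns the picture (384x512x3 uint8, red, green, blue); there is no depth.
- bot.calibration(name): a dict with "vfov" (degrees; the focal length in pixels is half the picture's height over the tangent of half this angle, whatever the lens; pixels are square), "cx", "cy" (the principal point, pixels), "camera_from_world" (4x4, takes a point from world to camera coordinates). Camera axes: x right, y down, z forward; pixel columns grow to the right and rows downward; lengths in m; the calibration is good to about 2 mm. A picture is of the moment at which its call begins. calibration takes no time and is no camera call.
- bot.job_done(): hands the job in; it is judged then, once.
The state is a dict: "time": time; "q": joint angles; "qd": joint speeds; "joint_efforts": joint torques, N m; "ee_pos": TCP position; "tcp_rot": TCP orientation; "wrist_force": force on the tool from outside, world axes, zero at the start; "torque": the same for the moment, N m; "opening": finger opening in m; "grasp_force": force on a finger pad.
Only numpy, scipy, OpenCV 4.12 (cv2) and the standard library are available. Lean on these libraries where they do the work, as an engineer would, in place of code of your own. Each camera call takes 0.05 s, during which the arm holds its last target. There are 200 camera calls.

## Working session

There is one attempt and no reset: what is moved stays moved. The work goes in short steps, Python scripts to look and compute and a shell command to move; the robot and the scene stay as the last step left them, time stands still between calls to the robot, and variables do not carry over. Pictures are saved under pics/ and viewed, at most 14 in all, crops included, and the job is handed in when it is done.

```bash
mkdir -p pics; ls; python3 - <<'E'
from workcell import bot
import cv2,numpy as np
for n in("top","side"):
    cv2.imwrite(f"pics/{n}0.png",cv2.cvtColor(bot.camera(n),cv2.COLOR_RGB2BGR))
    c=bot.calibration(n);print(n,c["vfov"],c["cx"],c["cy"],{k:v for k,v in c.items() if k not in("vfov","cx","cy")})
o=bot.get_obs();print(o)
E
```

```text
pics
top 49.79350313564855 259.4854696724799 193.27008505401471 {'camera_from_world': array([[ 0.00131833, -0.99954194, -0.03023519,  0.01700889],
       [-0.98195254,  0.00442423, -0.18907571,  0.53308008],
       [ 0.18912287,  0.02993879, -0.98149692,  0.88027167],
       [ 0.        ,  0.        ,  0.        ,  1.        ]])}
side 47.033134962842595 253.38914008717765 193.42514262419218 {'camera_from_world': array([[ 0.96454521, -0.26365141, -0.01185174, -0.48415154],
       [-0.20575678, -0.723102  , -0.65938429,  0.14805251],
       [ 0.16527759,  0.63844454, -0.75171264,  0.98608159],
       [ 0.        ,  0.        ,  0.        ,  1.        ]])}
{'time': 0.1, 'q': array([ 7.64319434e+01,  5.00908802e+00,  1.00383122e+01,  9.50992264e+01,
       -1.84420010e-03,  8.99997388e+01]), 'qd': array([ 0.0023309 , -0.10326927,  0.12968992,  0.01168363, -0.02391805,
       -0.03703399]), 'joint_efforts': array([-1.46339953e-04, -5.21561694e+01,  4.65651369e+01,  1.58588175e-02,
       -2.42874052e-06,  5.68345669e-06]), 'ee_pos': array([0.12898225, 0.53440862, 0.19753695]), 'tcp_rot': array([-1.79929998e+02,  1.84387962e-03,  1.66432207e+02]), 'wrist_force': array([ 0.56333204, -0.09139425, -0.54243916]), 'torque': array([ 0.00676861, -0.01247474, -0.02308766]), 'grasp_force': 0.0, 'opening': 0.08526033525063885}
```

View pics/top0.png

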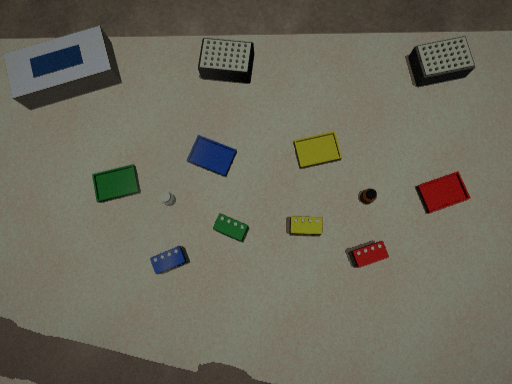

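View pics/side0.png

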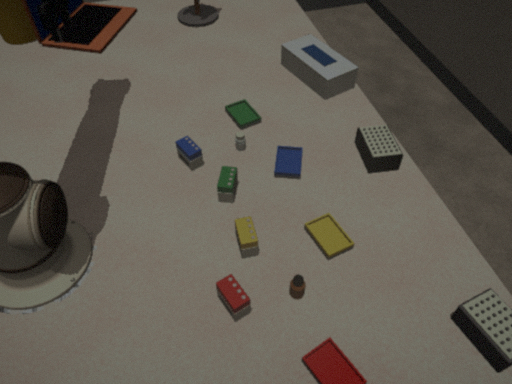

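The top view shows four docks: blue (212,155), yellow (317,150), green (116,183), red (443,192). The cartridges are blue (169,260), green (231,227), yellow (307,226), red (369,254), with the vial at (169,199) and the bottle at (368,196). The side view agrees.

```bash
cat > h.py <<'E'
from workcell import bot
import cv2,numpy as np
HUE={"blue":(105,130),"green":(45,80),"yellow":(22,36),"red":(0,0)}
def cast(n,px,z):
    c=bot.calibration(n);f=192/np.tan(np.radians(c["vfov"]/2))
    T=c["camera_from_world"];R=T[:3,:3];C=-R.T@T[:3,3]
    px=np.atleast_2d(px).astype(float)
    d=np.c_[(px[:,0]-c["cx"])/f,(px[:,1]-c["cy"])/f,np.ones(len(px))]@R
    return (C+d*((z-C[2])/d[:,2])[:,None])[:,:2],C
def blobs(img,col,amin=100):
    h=cv2.cvtColor(img,cv2.COLOR_RGB2HSV);lo,hi=HUE[col]
    if col=="red": m=((h[...,0]<8)|(h[...,0]>172))
    else: m=(h[...,0]>=lo)&(h[...,0]<=hi)
    m=(m&(h[...,1]>130)&(h[...,2]>50)).astype(np.uint8)
    cs,_=cv2.findContours(m,cv2.RETR_EXTERNAL,cv2.CHAIN_APPROX_NONE)
    return sorted([c for c in cs if cv2.contourArea(c)>amin],key=cv2.contourArea,reverse=True)
def rect(n,c,ztop,zbot):
    p,C=cast(n,c[:,0,:],ztop)
    (x,y),(w,l),a=cv2.minAreaRect((p*1000).astype(np.float32))
    if w>l: w,l,a=l,w,a+90
    yaw=(a+90)%180-90   # direction of short side (object x)
    ctr=np.array([x,y])
    s=-(ctr-C[:2]*1000)*(ztop-zbot)/(C[2]-zbot)   # apparent shift of the lower edge
    return ctr-s/2,yaw,(w,l),s
E
python3 - <<'E'
from h import *
for n in("top","side"):
    im=bot.camera(n)
    for k in HUE:
        for c in blobs(im,k)[:3]:
            M=c[:,0].mean(0)
            for nm,zt,zb in(("cart",.058,.036),("dock",.02,.01)):
                ctr,y,s,sh=rect(n,c,zt,zb);print(n,k,nm,M.round(),"xy",ctr.round(1),"yaw %.1f size"%y,np.round(s,1),"shift",sh.round(1))
c,_=cast("top",[[169,199],[368,196]],.05);print(c)
E
```

```text
top blue cart [207. 153.] xy [625.4 128.2] yaw -22.3 size [65.1 95.5] shift [-6.3 -3.3]
top blue dock [207. 153.] xy [634.8 133.2] yaw -22.3 size [67.8 99.5] shift [-2.9 -1.5]
top blue cart [56. 61.] xy [867.4 516.1] yaw 17.1 size [ 49.5 120.8] shift [-11.9 -12.4]
top blue dock [56. 61.] xy [885.3 534.7] yaw 17.1 size [ 51.6 125.9] shift [-5.5 -5.7]
top blue cart [176. 257.] xy [393.3 202. ] yaw -68.3 size [30.8 36.3] shift [-0.9 -5. ]
top blue dock [176. 257.] xy [394.6 209.5] yaw -68.3 size [32.1 37.8] shift [-0.4 -2.3]
top green cart [115. 179.] xy [560.8 349.3] yaw 14.1 size [63.7 95.1] shift [-4.8 -8.4]
top green dock [115. 179.] xy [568. 362.] yaw 14.1 size [66.3 99.1] shift [-2.2 -3.9]
top green cart [230. 227.] xy [458.6  82.1] yaw -23.1 size [36.9 68.4] shift [-2.4 -2.2]
top green dock [230. 227.] xy [462.1  85.4] yaw -23.1 size [38.5 71.3] shift [-1.1 -1. ]
top yellow cart [317. 149.] xy [ 637.6 -116.8] yaw 12.6 size [66.3 97.1] shift [-6.6  2.5]
top yellow dock [317. 149.] xy [ 647.4 -120.5] yaw 12.6 size [ 69.  101.1] shift [-3.   1.1]
top yellow cart [306. 225.] xy [462.
[... 936 characters left out ...]
-8.2 -13.9]
side yellow dock [329. 235.] xy [ 646.9 -120.5] yaw 12.1 size [ 67.8 100.9] shift [-3.8 -6.4]
side yellow cart [246. 231.] xy [461.6 -82.4] yaw -1.5 size [36.9 68.8] shift [ -3.5 -15.5]
side yellow dock [246. 231.] xy [466.8 -59.1] yaw -1.5 size [38.7 72.2] shift [-1.6 -7.1]
side red cart [334. 367.] xy [ 533.5 -416.1] yaw 19.2 size [65.9 94.5] shift [-5.4 -6.4]
side red dock [334. 367.] xy [ 541.7 -406.5] yaw 19.2 size [69.2 99.1] shift [-2.5 -2.9]
side red cart [233. 293.] xy [ 398.6 -222.1] yaw 19.1 size [38.2 72.3] shift [ -1.7 -11.7]
side red dock [233. 293.] xy [ 401.2 -204.6] yaw 19.1 size [40.1 75.9] shift [-0.8 -5.4]
[[ 0.52103865  0.2210924 ]
 [ 0.52602182 -0.2262616 ]]
```

```bash
cat >> h.py <<'E'
def plan(x,y,z,yaw):
    "total twist about tool z [rad], then travel in mm along the tool axes as they stand after it"
    o=bot.get_obs();cy=o["tcp_rot"][2]
    t=-((yaw-cy+90)%180-90);fy=np.radians(cy-t)
    d=np.array([x,y,z])-o["ee_pos"]*1000
    print("t %.2f yaw %.1f twist %.3f travel"%(o["time"],cy,np.radians(t)),np.round([d[0]*np.cos(fy)+d[1]*np.sin(fy),d[0]*np.sin(fy)-d[1]*np.cos(fy),-d[2]],1))
E
python3 - <<'E'
from h import *
for n in("top","side"):
    cs=[c for c in blobs(bot.camera(n),"blue",8)]
    cs=[c for c in cs if (abs(c[:,0].mean(0)-([169,260] if n=="top" else [189,150]))<25).all()]
    ctr,y,s,sh=rect(n,np.concatenate(cs),.058,.036);print(len(cs),ctr.round(1),y,s,sh)
    b=ctr
plan(393,224,150,111)
E
```

```text
2 [385.7 219.8] 22.664030075073242 (36.35769271850586, 68.71418762207031) [-0.67171966 -5.41718973]
1 [380.9 222.5] 29.375530242919922 (26.902677536010742, 64.80106353759766) [ -1.26359711 -23.75608097]
t 0.30 yaw 166.4 twist 0.967 travel [-384.5  135.1   47.9]
```

```bash
python3 -m crank '[{"gripper":85,"travel":[0,0,5],"twist":[0,0,0.16]},{"gripper":85,"travel":[0,0,5],"twist":[0,0,0.16]},{"gripper":85,"travel":[0,0,5],"twist":[0,0,0.16]},{"gripper":85,"travel":[0,0,5],"twist":[0,0,0.16]},{"gripper":85,"travel":[0,0,5],"twist":[0,0,0.16]},{"gripper":85,"travel":[0,0,5],"twist":[0,0,0.15]},{"gripper":85,"travel":[-40,14,0],"twist":[0,0,0]},{"gripper":85,"travel":[-40,14,0],"twist":[0,0,0]},{"gripper":85,"travel":[-40,14,0],"twist":[0,0,0]},{"gripper":85,"travel":[-40,14,0],"twist":[0,0,0]},{"gripper":85,"travel":[-40,14,0],"twist":[0,0,0]},{"gripper":85,"travel":[-40,14,0],"twist":[0,0,0]}]' 30; python3 -c "
from h import *;plan(386,220,100,112)"
```

```text
time: 1.8
ee_pos: [0.2975, 0.3425, 0.1683]
tcp_rot: [180.0, -0.0, 112.0]
wrist_force: [-0.7, -0.1, -1.2]
opening: 0.085
grasp_force: 0.0
t 1.80 yaw 112.0 twist 0.000 travel [-146.7   36.1   68.3]
```

```bash
python3 -m crank '[{"gripper":85,"travel":[-37,9,0],"twist":[0,0,0]},{"gripper":85,"travel":[-37,9,10],"twist":[0,0,0]},{"gripper":85,"travel":[-37,9,20],"twist":[0,0,0]},{"gripper":85,"travel":[-36,9,20],"twist":[0,0,0]},{"gripper":85,"travel":[0,0,18],"twist":[0,0,0]},{"gripper":85,"travel":[0,0,0],"twist":[0,0,0]}]'; python3 - <<'E'
from h import *
plan(386,220,100,112)
for n in("top","side"):
    im=bot.camera(n); cv2.imwrite(f"pics/{n}1.png",cv2.cvtColor(im,cv2.COLOR_RGB2BGR))
E
```

```text
time: 2.55
ee_pos: [0.3844, 0.2205, 0.099]
tcp_rot: [-179.9, 0.0, 112.0]
wrist_force: [-0.7, -0.6, 1.0]
opening: 0.0849
grasp_force: 0.0
t 2.55 yaw 112.0 twist -0.001 travel [-1.1  1.3 -1. ]
```

```bash
python3 -c "
import cv2,numpy as np
a=cv2.imread('pics/top1.png')[180:330,80:280];b=cv2.imread('pics/side1.png')[60:210,80:280]
cv2.imwrite('pics/c1.png',np.vstack([cv2.resize(a,None,fx=2,fy=2),cv2.resize(b,None,fx=2,fy=2)]))"
```

```text
(no output)
```

View pics/c1.png

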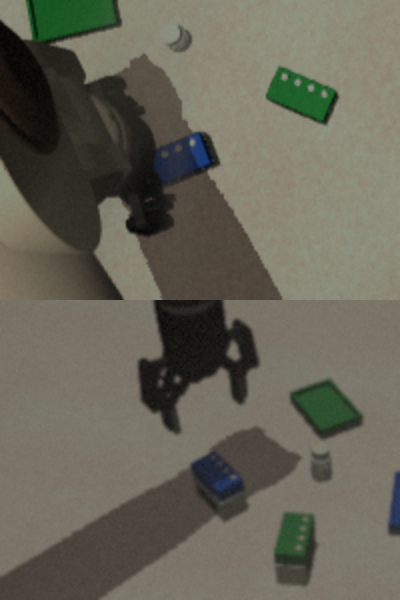

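The side view shows the fingertips near (167,126) and (200,111), which is about 10 px higher than I predict. The cartridge is where I measured it, at (189,147). I'll zoom in before going down.

```bash
python3 -c "
import cv2
a=cv2.imread('pics/side1.png')[55:180,130:260]
cv2.imwrite('pics/c2.png',cv2.convertScaleAbs(cv2.resize(a,None,fx=4,fy=4,interpolation=cv2.INTER_CUBIC),alpha=1.8))"
```

```text
(no output)
```

View pics/c2.png

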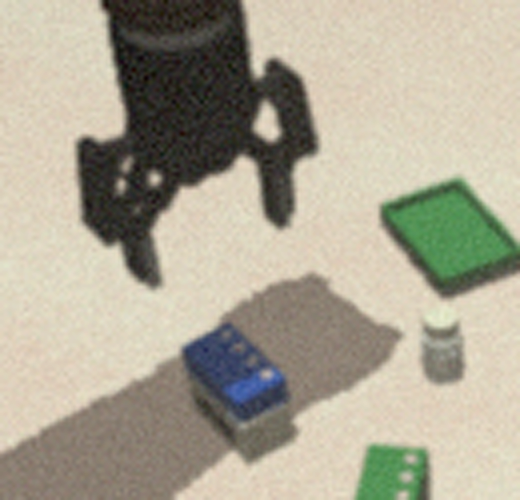

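```bash
python3 - <<'E'
from h import *
def proj(n,P):
    c=bot.calibration(n);f=192/np.tan(np.radians(c["vfov"]/2));p=c["camera_from_world"]@np.r_[P,1];return f*p[:2]/p[2]+[c["cx"],c["cy"]]
for z in(.10,.112,.13,.15,.17):
    L,_=cast("side",[[168.7,125.8],[201,111]],z)
    print(z,L.round(3).tolist(),[proj("top",[*l,z]).round(1).tolist() for l in L])
a=cv2.imread('pics/top1.png')[200:330,110:240]
cv2.imwrite('pics/c3.png',cv2.convertScaleAbs(cv2.resize(a,None,fx=4,fy=4,interpolation=cv2.INTER_CUBIC),alpha=2.5))
E
```

```text
0.1 [[0.348, 0.254], [0.439, 0.291]] [[143.6, 277.4], [128.8, 233.3]]
0.112 [[0.347, 0.239], [0.437, 0.275]] [[149.0, 277.5], [134.1, 233.6]]
0.13 [[0.347, 0.217], [0.434, 0.252]] [[157.3, 277.8], [142.4, 234.0]]
0.15 [[0.347, 0.193], [0.432, 0.227]] [[167.1, 278.2], [152.0, 234.5]]
0.17 [[0.346, 0.168], [0.429, 0.201]] [[177.4, 278.5], [162.1, 235.0]]
```

View pics/c3.png

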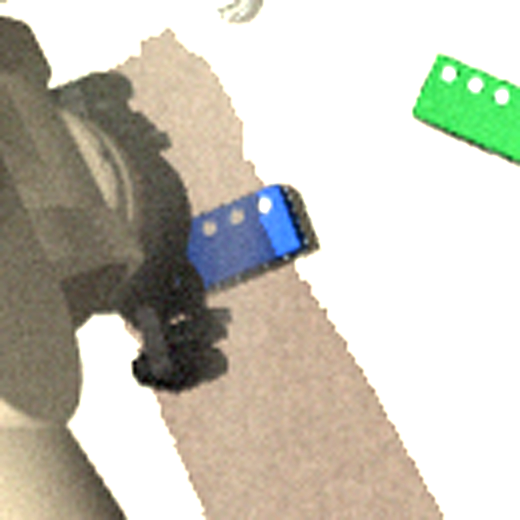

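The views agree on xy. The open fingertips triangulate to z≈0.15, with the TCP reported at 0.099, so they look higher than expected. The fingers have about 23 mm of clearance on each side, so I'll go down and check height from close by.

```bash
python3 -m crank '[{"gripper":85,"travel":[-1,1,15],"twist":[0,0,0]},{"gripper":85,"travel":[0,0,20],"twist":[0,0,0]},{"gripper":85,"travel":[0,0,20],"twist":[0,0,0]},{"gripper":85,"travel":[0,0,15],"twist":[0,0,0]},{"gripper":85,"travel":[0,0,0],"twist":[0,0,0]}]'; python3 - <<'E'
from h import *
plan(386,220,18,112)
a=cv2.cvtColor(bot.camera("side"),cv2.COLOR_RGB2BGR)[70:195,130:260]
b=cv2.cvtColor(bot.camera("top"),cv2.COLOR_RGB2BGR)[200:325,110:240]
cv2.imwrite('pics/c4.png',cv2.convertScaleAbs(cv2.resize(np.hstack([a,b]),None,fx=3,fy=3,interpolation=cv2.INTER_CUBIC),alpha=1.8))
E
```

```text
time: 3.28
ee_pos: [0.3858, 0.2201, 0.0291]
tcp_rot: [-179.9, 0.0, 112.0]
wrist_force: [-0.3, 0.7, 0.3]
opening: 0.0851
grasp_force: 0.0
t 3.27 yaw 112.0 twist 0.001 travel [-0.2  0.1 11.1]
```

View pics/c4.png

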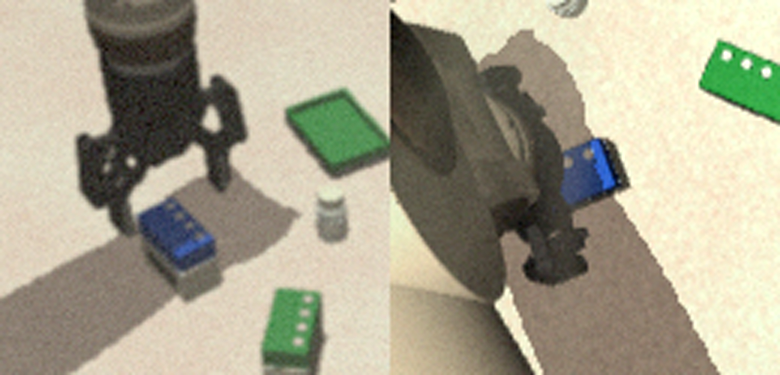

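```bash
python3 -m crank '[{"gripper":85,"travel":[0,0,10],"twist":[0,0,0]},{"gripper":50,"travel":[0,0,0],"twist":[0,0,0]},{"gripper":50,"travel":[0,0,0],"twist":[0,0,0]},{"gripper":50,"travel":[0,0,0],"twist":[0,0,0]},{"gripper":50,"travel":[0,0,0],"twist":[0,0,0]}]' 20; python3 - <<'E'
from h import *
def proj(n,P):
    c=bot.calibration(n);f=192/np.tan(np.radians(c["vfov"]/2));p=c["camera_from_world"]@np.r_[P,1];return f*p[:2]/p[2]+[c["cx"],c["cy"]]
a=cv2.cvtColor(bot.camera("side"),cv2.COLOR_RGB2BGR)[90:170,150:230]
a=cv2.convertScaleAbs(cv2.resize(a,None,fx=7,fy=7,interpolation=cv2.INTER_CUBIC),alpha=1.8)
u=np.array([np.cos(np.radians(22)),np.sin(np.radians(22))])
for z,cc in((.019,(0,0,255)),(.058,(255,0,255))):
  for s in(-.027,.027):
    p=proj("side",[*(np.array([.386,.22])+s*u),z]);print(z,s,p);cv2.circle(a,tuple(int(v) for v in (p-[150,90]+.5)*7),4,cc,-1)
cv2.imwrite('pics/c5.png',a)
E
```

```text
time: 4.0
ee_pos: [0.3867, 0.2203, 0.0203]
tcp_rot: [180.0, -0.0, 112.0]
wrist_force: [0.1, -0.2, 1.1]
opening: 0.0502
grasp_force: 0.0
0.019 -0.027 [180.87369262 159.15759792]
0.019 0.027 [198.14181937 150.5002931 ]
0.058 -0.027 [178.82301577 148.28656075]
0.058 0.027 [196.5661142  139.60899671]
```

View pics/c5.png

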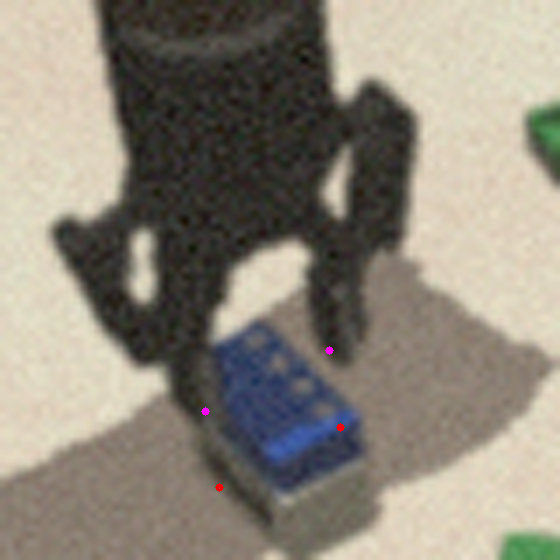

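```bash
python3 -m crank '[{"gripper":50,"travel":[0,0,7],"twist":[0,0,0]},{"gripper":50,"travel":[0,0,7],"twist":[0,0,0]},{"gripper":50,"travel":[0,0,0],"twist":[0,0,0]}]' 20; python3 - <<'E'
from h import *
a=cv2.cvtColor(bot.camera("side"),cv2.COLOR_RGB2BGR)[90:170,150:230]
b=cv2.cvtColor(bot.camera("top"),cv2.COLOR_RGB2BGR)[220:300,130:210]
a=cv2.convertScaleAbs(cv2.resize(np.hstack([a,b]),None,fx=5,fy=5,interpolation=cv2.INTER_CUBIC),alpha=1.8)
cv2.imwrite('pics/c6.png',a)
E
```

```text
time: 4.42
ee_pos: [0.386, 0.2199, 0.0053]
tcp_rot: [-179.9, 0.0, 112.0]
wrist_force: [-0.1, 0.4, 0.5]
opening: 0.0499
grasp_force: 0.0
```

View pics/c6.png

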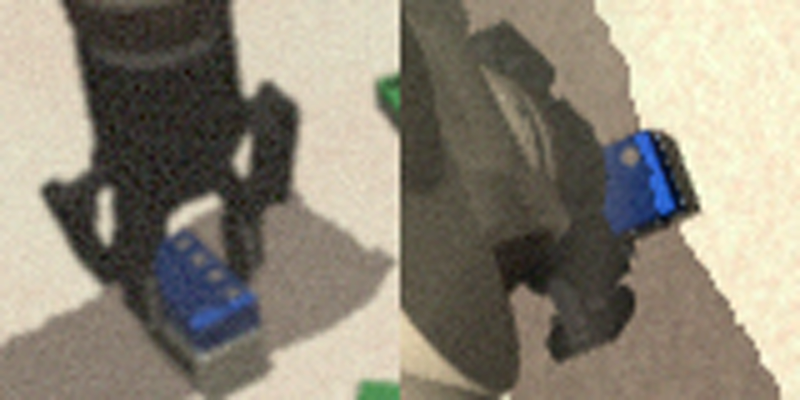

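The tips are now visibly beside the blue cap: left at (180,155), right at (199,145), tip z≈0.035. That gives about 20 mm of overlap, so I'll close here.

```bash
python3 -m crank '[{"gripper":30,"travel":[0,0,0],"twist":[0,0,0]},{"gripper":30,"travel":[0,0,0],"twist":[0,0,0]},{"gripper":30,"travel":[0,0,0],"twist":[0,0,0]},{"gripper":30,"travel":[0,0,0],"twist":[0,0,0]},{"gripper":30,"travel":[0,0,-5],"twist":[0,0,0]},{"gripper":30,"travel":[0,0,-15],"twist":[0,0,0]},{"gripper":30,"travel":[0,0,-20],"twist":[0,0,0]},{"gripper":30,"travel":[0,0,0],"twist":[0,0,0]}]' 40; python3 - <<'E'
from h import *
a=cv2.cvtColor(bot.camera("side"),cv2.COLOR_RGB2BGR)[70:170,140:240]
a=cv2.convertScaleAbs(cv2.resize(a,None,fx=5,fy=5,interpolation=cv2.INTER_CUBIC),alpha=1.8)
cv2.imwrite('pics/c7.png',a)
plan(634,133,45,67.7)
E
```

```text
time: 5.52
ee_pos: [0.3877, 0.2209, 0.0481]
tcp_rot: [179.8, -0.0, 112.0]
wrist_force: [0.6, 0.6, -2.4]
opening: 0.0369
grasp_force: 40.3
t 5.58 yaw 112.0 twist 0.773 travel [ 12.7 261.6   1.9]
```

View pics/c7.png

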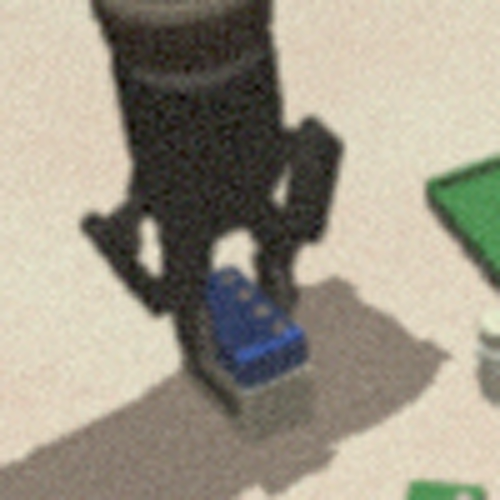

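```bash
python3 -m crank '[{"gripper":30,"travel":[0,0,-20],"twist":[0,0,0]},{"gripper":30,"travel":[0,0,-20],"twist":[0,0,0.11]},{"gripper":30,"travel":[0,0,0],"twist":[0,0,0.13]},{"gripper":30,"travel":[0,0,0],"twist":[0,0,0.13]},{"gripper":30,"travel":[0,0,0],"twist":[0,0,0.13]},{"gripper":30,"travel":[0,0,0],"twist":[0,0,0.13]},{"gripper":30,"travel":[0,0,0],"twist":[0,0,0.14]},{"gripper":30,"travel":[2,30,0],"twist":[0,0,0]},{"gripper":30,"travel":[2,35,0],"twist":[0,0,0]},{"gripper":30,"travel":[2,35,0],"twist":[0,0,0]},{"gripper":30,"travel":[2,35,0],"twist":[0,0,0]},{"gripper":30,"travel":[2,35,0],"twist":[0,0,0]}]';python3 -m crank '[{"gripper":30,"travel":[2,35,0],"twist":[0,0,0]},{"gripper":30,"travel":[2,35,0],"twist":[0,0,0]},{"gripper":30,"travel":[0,20,0],"twist":[0,0,0]},{"gripper":30,"travel":[0,0,10],"twist":[0,0,0]},{"gripper":30,"travel":[0,0,10],"twist":[0,0,0]},{"gripper":30,"travel":[0,0,0],"twist":[0,0,0]}]'; python3 - <<'E'
from h import *
plan(634,133,18,67.7)
E
```

```text
time: 7.08
ee_pos: [0.5485, 0.1649, 0.0851]
tcp_rot: [-179.9, 0.0, 67.9]
wrist_force: [0.3, 0.3, -1.2]
opening: 0.0371
grasp_force: 40.7
time: 7.82
ee_pos: [0.6312, 0.1356, 0.0646]
tcp_rot: [-179.9, 0.1, 67.9]
wrist_force: [-0.1, -0.2, -1.8]
opening: 0.0371
grasp_force: 40.7
t 7.83 yaw 67.9 twist 0.004 travel [-1.3  3.6 46.6]
```

```bash
python3 -m crank '[{"gripper":30,"travel":[-1,3,10],"twist":[0,0,0]},{"gripper":30,"travel":[0,0,10],"twist":[0,0,0]},{"gripper":30,"travel":[0,0,10],"twist":[0,0,0]},{"gripper":30,"travel":[0,0,0],"twist":[0,0,0]}]'; python3 - <<'E'
from h import *
plan(634,133,18,67.7)
a=cv2.cvtColor(bot.camera("side"),cv2.COLOR_RGB2BGR)[80:200,230:350]
b=cv2.cvtColor(bot.camera("top"),cv2.COLOR_RGB2BGR)[90:210,150:270]
a=cv2.convertScaleAbs(cv2.resize(np.hstack([a,b]),None,fx=3.3,fy=3.3,interpolation=cv2.INTER_CUBIC),alpha=1.8)
cv2.imwrite('pics/c8.png',a)
E
```

```text
time: 8.32
ee_pos: [0.6344, 0.1331, 0.0349]
tcp_rot: [-179.9, 0.1, 67.9]
wrist_force: [-0.2, 0.2, -1.3]
opening: 0.0373
grasp_force: 40.7
t 8.32 yaw 67.9 twist 0.003 travel [-0.3 -0.3 16.9]
```

View pics/c8.png

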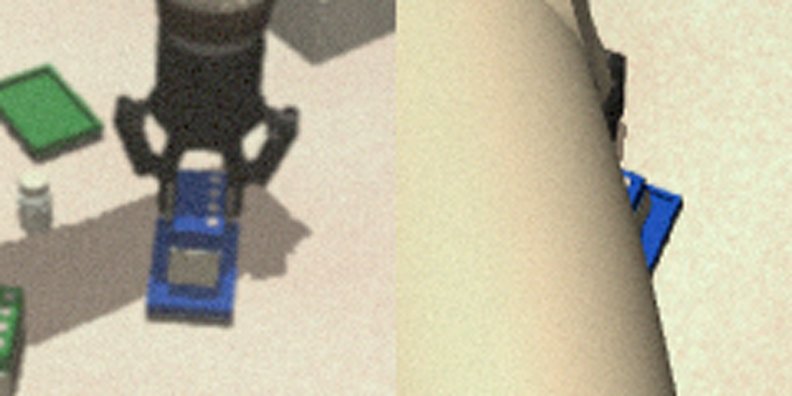

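```bash
python3 - <<'E'
from h import *
im=bot.camera("side")
for z in(.024,.029,.034): print(z,cast("side",[[288.5,166.4]],z)[0])
for c in blobs(im,"blue",60):
    if abs(c[:,0].mean(0)-[288,155]).max()<30:
        p,_=cast("side",c[:,0],.02); q=p@[.379,.925]; print(len(c),c[:,0].max(0),c[:,0].min(0),"near-end along y",q.min()*1000, "expected",634*.379+133*.925-50)
E
```

```text
0.024 [[0.6237374  0.10160387]]
0.029 [[0.6219499  0.09695846]]
0.034 [[0.6201624  0.09231306]]
72 [300 173] [275 161] near-end along y 311.5909998794113 expected 313.31100000000004
```

```bash
python3 -m crank '[{"gripper":30,"travel":[2,0,5],"twist":[0,0,0]},{"gripper":30,"travel":[0,0,5],"twist":[0,0,0]},{"gripper":30,"travel":[0,0,4],"twist":[0,0,0]},{"gripper":30,"travel":[0,0,2],"twist":[0,0,0]},{"gripper":30,"travel":[0,0,0],"twist":[0,0,0]}]'; python3 - <<'E'
from h import *
for i in range(3): bot.camera("side"); o=bot.get_obs(); print(o["wrist_force"],o["ee_pos"])
E
```

```text
time: 9.1
ee_pos: [0.6357, 0.1351, 0.02]
tcp_rot: [-180.0, 0.0, 67.9]
wrist_force: [-0.5, 0.8, -1.7]
opening: 0.0371
grasp_force: 40.7
[ 0.32756565  0.17876089 -2.78777968] [0.63587101 0.13510738 0.02020247]
[ 0.13349043  0.09388627 -1.84274774] [0.63593134 0.13511275 0.02033138]
[-0.20385478 -0.20208669 -2.45693127] [0.63597435 0.1351187  0.02039023]
```

Not in contact yet; 1 mm steps.

```bash
for i in 1 2; do python3 -m crank '[{"gripper":30,"travel":[0,0,1],"twist":[0,0,0]},{"gripper":30,"travel":[0,0,0],"twist":[0,0,0]}]' | grep -E "wrist|ee_pos"; done; python3 -m crank '[{"gripper":30,"travel":[0,0,1],"twist":[0,0,0]},{"gripper":30,"travel":[0,0,0],"twist":[0,0,0]}]' | grep -E "wrist|ee_pos"
```

```text
ee_pos: [0.6358, 0.1351, 0.0191]
wrist_force: [0.1, -0.4, -1.7]
ee_pos: [0.6359, 0.1352, 0.0185]
wrist_force: [-0.5, 1.0, 0.8]
ee_pos: [0.636, 0.1352, 0.0185]
wrist_force: [-3.7, 0.2, 7.7]
```

```bash
python3 -m crank '[{"gripper":60,"travel":[0,0,0],"twist":[0,0,0]},{"gripper":60,"travel":[0,0,0],"twist":[0,0,0]},{"gripper":60,"travel":[0,0,0],"twist":[0,0,0]},{"gripper":60,"travel":[0,0,0],"twist":[0,0,0]},{"gripper":60,"travel":[0,0,-10],"twist":[0,0,0]},{"gripper":60,"travel":[0,0,-30],"twist":[0,0,0]},{"gripper":85,"travel":[0,0,-40],"twist":[0,0,0]},{"gripper":85,"travel":[0,0,0],"twist":[0,0,0]}]'; python3 - <<'E'
from h import *
plan(459,82,100,66.5)
a=cv2.cvtColor(bot.camera("side"),cv2.COLOR_RGB2BGR)[90:210,200:350]
a=cv2.convertScaleAbs(cv2.resize(a,None,fx=3.3,fy=3.3,interpolation=cv2.INTER_CUBIC),alpha=1.8)
cv2.imwrite('pics/c9.png',a)
E
```

```text
time: 11.0
ee_pos: [0.6377, 0.1355, 0.1019]
tcp_rot: [179.7, -0.2, 67.9]
wrist_force: [-0.2, 0.6, -0.3]
opening: 0.0849
grasp_force: 0.0
t 11.00 yaw 67.9 twist 0.024 travel [-120.3 -142.6    1.9]
```

View pics/c9.png

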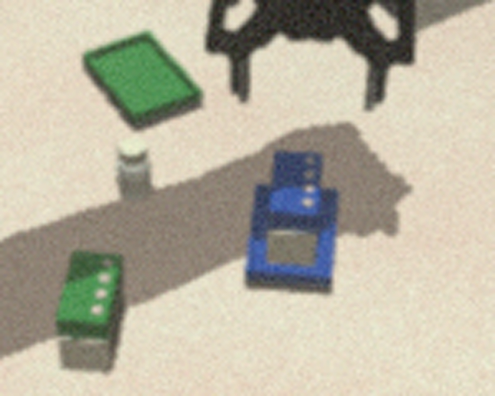

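Blue stands upright in its dock, at (275–322, 150–215) in the crop, rim visible all round. Next is green.

```bash
python3 -m crank '[{"gripper":85,"travel":[-20,-24,0],"twist":[0,0,0.02]},{"gripper":85,"travel":[-25,-29,0],"twist":[0,0,0]},{"gripper":85,"travel":[-25,-30,0],"twist":[0,0,0]},{"gripper":85,"travel":[-25,-30,0],"twist":[0,0,0]},{"gripper":85,"travel":[-25,-30,0],"twist":[0,0,0]},{"gripper":85,"travel":[0,0,15],"twist":[0,0,0]},{"gripper":85,"travel":[0,0,15],"twist":[0,0,0]},{"gripper":85,"travel":[0,0,0],"twist":[0,0,0]}]';python3 - <<'E'
from h import *
plan(459,82,6,66.5)
im=bot.camera("side");c=[c for c in blobs(im,"green",60)]
for k in c: print(k[:,0].mean(0),rect("side",k,.058,.036))
E
```

```text
time: 12.05
ee_pos: [0.4567, 0.0807, 0.0651]
tcp_rot: [-179.8, 0.1, 66.7]
wrist_force: [0.1, -0.3, -0.1]
opening: 0.0853
grasp_force: 0.0
t 12.05 yaw 66.7 twist 0.004 travel [ 2.1  1.6 59.1]
```

```bash
python3 -m crank '[{"gripper":85,"travel":[2,2,15],"twist":[0,0,0]},{"gripper":85,"travel":[0,0,20],"twist":[0,0,0]},{"gripper":85,"travel":[0,0,15],"twist":[0,0,0]},{"gripper":85,"travel":[0,0,9],"twist":[0,0,0]},{"gripper":30,"travel":[0,0,0],"twist":[0,0,0]},{"gripper":30,"travel":[0,0,0],"twist":[0,0,0]},{"gripper":30,"travel":[0,0,0],"twist":[0,0,0]},{"gripper":30,"travel":[0,0,0],"twist":[0,0,0]},{"gripper":30,"travel":[0,0,0],"twist":[0,0,0]},{"gripper":30,"travel":[0,0,0],"twist":[0,0,0]},{"gripper":30,"travel":[0,0,0],"twist":[0,0,0]}]' 40;python3 - <<'E'
from h import *
plan(567,361,86,104.1)
E
```

```text
time: 13.48
ee_pos: [0.4602, 0.082, 0.009]
tcp_rot: [180.0, -0.0, 66.7]
wrist_force: [-2.0, 0.8, 6.4]
opening: 0.0373
grasp_force: 40.4
t 13.47 yaw 66.7 twist -0.652 travel [244.6 171.5 -77. ]
```

```bash
python3 -m crank '[{"gripper":30,"travel":[0,0,-10],"twist":[0,0,0]},{"gripper":30,"travel":[0,0,-20],"twist":[0,0,0]},{"gripper":30,"travel":[0,0,-20],"twist":[0,0,-0.11]},{"gripper":30,"travel":[0,0,-20],"twist":[0,0,-0.13]},{"gripper":30,"travel":[0,0,-20],"twist":[0,0,-0.14]},{"gripper":30,"travel":[0,0,0],"twist":[0,0,-0.14]},{"gripper":30,"travel":[0,0,0],"twist":[0,0,-0.132]},{"gripper":30,"travel":[25,17,0],"twist":[0,0,0]},{"gripper":30,"travel":[35,25,0],"twist":[0,0,0]},{"gripper":30,"travel":[35,25,0],"twist":[0,0,0]},{"gripper":30,"travel":[35,25,0],"twist":[0,0,0]},{"gripper":30,"travel":[35,25,0],"twist":[0,0,0]}]';python3 -m crank '[{"gripper":30,"travel":[35,25,0],"twist":[0,0,0]},{"gripper":30,"travel":[35,25,0],"twist":[0,0,0]},{"gripper":30,"travel":[10,4,0],"twist":[0,0,0]},{"gripper":30,"travel":[0,0,10],"twist":[0,0,0]},{"gripper":30,"travel":[0,0,20],"twist":[0,0,0]},{"gripper":30,"travel":[0,0,20],"twist":[0,0,0]},{"gripper":30,"travel":[0,0,0],"twist":[0,0,0]}]';python3 - <<'E'
from h import *
plan(567,361,20,104.1)
E
```

```text
time: 14.98
ee_pos: [0.5337, 0.2717, 0.0985]
tcp_rot: [180.0, 0.0, 104.1]
wrist_force: [0.4, -0.1, -1.5]
opening: 0.0371
grasp_force: 40.4
time: 15.85
ee_pos: [0.5649, 0.3591, 0.0463]
tcp_rot: [-179.8, 0.1, 104.0]
wrist_force: [-0.1, 0.7, -0.3]
opening: 0.0381
grasp_force: 40.5
t 15.85 yaw 104.0 twist -0.001 travel [ 1.3  2.5 26.3]
```

```bash
python3 -m crank '[{"gripper":30,"travel":[1,2,5],"twist":[0,0,0]},{"gripper":30,"travel":[0,0,7],"twist":[0,0,0]},{"gripper":30,"travel":[0,0,6],"twist":[0,0,0]},{"gripper":30,"travel":[0,0,3],"twist":[0,0,0]},{"gripper":30,"travel":[0,0,0],"twist":[0,0,0]}]'; python3 - <<'E'
from h import *
a=cv2.cvtColor(bot.camera("side"),cv2.COLOR_RGB2BGR)[60:180,170:320]
a=cv2.convertScaleAbs(cv2.resize(a,None,fx=4,fy=4,interpolation=cv2.INTER_CUBIC),alpha=1.8)
cv2.imwrite('pics/c10.png',a)
E
for i in 1 2 3; do python3 -m crank '[{"gripper":30,"travel":[0,0,1],"twist":[0,0,0]},{"gripper":30,"travel":[0,0,0],"twist":[0,0,0]}]' | grep -E "wrist|ee_pos"; done
```

```text
time: 16.48
ee_pos: [0.5676, 0.3625, 0.0269]
tcp_rot: [-180.0, 0.0, 104.1]
wrist_force: [-0.1, 0.0, -1.6]
opening: 0.0373
grasp_force: 40.6
ee_pos: [0.5678, 0.3626, 0.0263]
wrist_force: [0.2, 0.2, -2.5]
ee_pos: [0.5678, 0.3625, 0.0251]
wrist_force: [-0.3, -0.8, -1.1]
ee_pos: [0.5677, 0.3625, 0.0241]
wrist_force: [-0.4, 0.3, -0.7]
```

```bash
python3 -m crank '[{"gripper":30,"travel":[0,0,2],"twist":[0,0,0]},{"gripper":30,"travel":[0,0,0],"twist":[0,0,0]}]' | grep -E "wrist|ee_pos"; python3 -m crank '[{"gripper":30,"travel":[0,0,1],"twist":[0,0,0]},{"gripper":30,"travel":[0,0,0],"twist":[0,0,0]}]' | grep -E "wrist|ee_pos"
```

```text
ee_pos: [0.5677, 0.3624, 0.0219]
wrist_force: [-0.6, -0.2, -2.2]
ee_pos: [0.5678, 0.3625, 0.0212]
wrist_force: [0.3, -0.3, -1.9]
```

```bash
python3 -m crank '[{"gripper":30,"travel":[0,0,1],"twist":[0,0,0]},{"gripper":30,"travel":[0,0,0],"twist":[0,0,0]}]' | grep -E "wrist|ee_pos"; python3 -m crank '[{"gripper":30,"travel":[0,0,1],"twist":[0,0,0]},{"gripper":30,"travel":[0,0,0],"twist":[0,0,0]}]' | grep -E "wrist|ee_pos"
```

```text
ee_pos: [0.5679, 0.3626, 0.0211]
wrist_force: [-2.1, -1.2, 4.8]
ee_pos: [0.5679, 0.3626, 0.0211]
wrist_force: [-5.3, -3.2, 11.3]
```

View pics/c10.png

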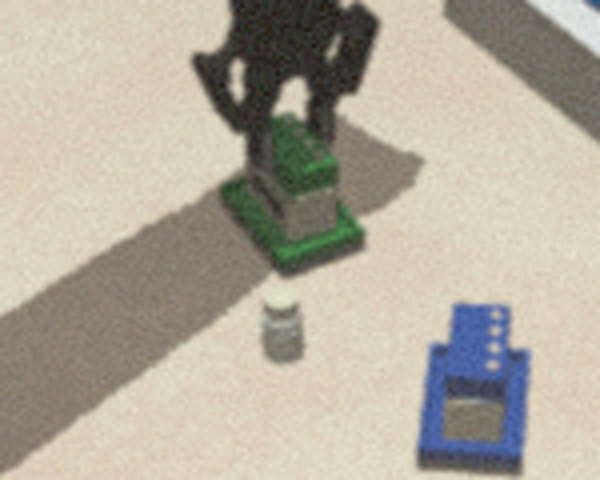

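Green is seated in its dock and the vial is standing. I'll release it and move to yellow.

```bash
python3 -m crank '[{"gripper":60,"travel":[0,0,-1],"twist":[0,0,0]},{"gripper":60,"travel":[0,0,0],"twist":[0,0,0]},{"gripper":60,"travel":[0,0,0],"twist":[0,0,0]},{"gripper":60,"travel":[0,0,0],"twist":[0,0,0]},{"gripper":60,"travel":[0,0,-10],"twist":[0,0,0]},{"gripper":60,"travel":[0,0,-30],"twist":[0,0,0]},{"gripper":85,"travel":[0,0,-40],"twist":[0,0,0.12]},{"gripper":85,"travel":[0,0,0],"twist":[0,0,0.13]},{"gripper":85,"travel":[0,0,0],"twist":[0,0,0]}]'; python3 - <<'E'
from h import *
plan(463,-87,100,89.8)
im=bot.camera("top")
for c in blobs(im,"yellow"): print(c[:,0].mean(0),rect("top",c,.058,.036))
E
```

```text
time: 19.4
ee_pos: [0.5681, 0.3627, 0.1012]
tcp_rot: [179.9, -0.0, 89.8]
wrist_force: [0.3, -0.9, -0.0]
opening: 0.0849
grasp_force: 0.0
t 19.40 yaw 89.8 twist 0.000 travel [-450.  -103.5    1.2]
[317.29323308 148.79699248] (array([ 637.53891624, -116.61239069]), 12.57967758178711, (66.2551040649414, 96.70797729492188), array([-6.56477096,  2.45436512]))
[305.97826087 224.63043478] (array([461.4758842, -86.3985826]), -3.0545272827148438, (39.07097244262695, 67.85395050048828), array([-2.44542075,  1.74745206]))
```

```bash
python3 -m crank '[{"gripper":85,"travel":[-30,-7,0],"twist":[0,0,0]},{"gripper":85,"travel":[-45,-10,0],"twist":[0,0,0]},{"gripper":85,"travel":[-45,-10,0],"twist":[0,0,0]},{"gripper":85,"travel":[-45,-10,0],"twist":[0,0,0]},{"gripper":85,"travel":[-45,-10,0],"twist":[0,0,0]},{"gripper":85,"travel":[-45,-10,0],"twist":[0,0,0]},{"gripper":85,"travel":[-45,-10,0],"twist":[0,0,0]},{"gripper":85,"travel":[-45,-10,0],"twist":[0,0,0]},{"gripper":85,"travel":[-45,-10,0],"twist":[0,0,0]},{"gripper":85,"travel":[-45,-11,0],"twist":[0,0,0]},{"gripper":85,"travel":[-15,-10,20],"twist":[0,0,0]},{"gripper":85,"travel":[0,0,0],"twist":[0,0,0]}]';python3 - <<'E'
from h import *
plan(462,-87,7,90.5)
E
```

```text
time: 20.95
ee_pos: [0.4564, -0.0877, 0.0788]
tcp_rot: [-179.8, -0.0, 89.8]
wrist_force: [0.0, -0.5, 0.4]
opening: 0.0851
grasp_force: 0.0
t 20.95 yaw 89.8 twist -0.013 travel [ 0.7  5.6 71.8]
```

```bash
python3 -m crank '[{"gripper":85,"travel":[1,4,15],"twist":[0,0,-0.01]},{"gripper":85,"travel":[0,0,20],"twist":[0,0,0]},{"gripper":85,"travel":[0,0,20],"twist":[0,0,0]},{"gripper":85,"travel":[0,0,11],"twist":[0,0,0]},{"gripper":85,"travel":[0,0,5],"twist":[0,0,0]},{"gripper":30,"travel":[0,0,0],"twist":[0,0,0]},{"gripper":30,"travel":[0,0,0],"twist":[0,0,0]},{"gripper":30,"travel":[0,0,0],"twist":[0,0,0]},{"gripper":30,"travel":[0,0,0],"twist":[0,0,0]},{"gripper":30,"travel":[0,0,0],"twist":[0,0,0]},{"gripper":30,"travel":[0,0,0],"twist":[0,0,0]},{"gripper":30,"travel":[0,0,0],"twist":[0,0,0]}]' 40;python3 - <<'E'
from h import *
plan(646,-120,95,102.6)
E
```

```text
time: 22.45
ee_pos: [0.4624, -0.0862, 0.01]
tcp_rot: [179.9, 0.0, 90.3]
wrist_force: [-1.9, 0.3, 5.3]
opening: 0.0375
grasp_force: 40.0
t 22.45 yaw 90.3 twist -0.214 travel [-73.1 171.8 -85. ]
```

```bash
python3 -m crank '[{"gripper":30,"travel":[0,0,-10],"twist":[0,0,0]},{"gripper":30,"travel":[0,0,-20],"twist":[0,0,0]},{"gripper":30,"travel":[0,0,-20],"twist":[0,0,-0.10]},{"gripper":30,"travel":[0,0,-10],"twist":[0,0,-0.114]},{"gripper":30,"travel":[-8,22,0],"twist":[0,0,0]},{"gripper":30,"travel":[-15,35,0],"twist":[0,0,0]},{"gripper":30,"travel":[-15,35,0],"twist":[0,0,0]},{"gripper":30,"travel":[-15,35,0],"twist":[0,0,0]},{"gripper":30,"travel":[-12,28,0],"twist":[0,0,0]},{"gripper":30,"travel":[-8,15,0],"twist":[0,0,0]},{"gripper":30,"travel":[0,0,15],"twist":[0,0,0]},{"gripper":30,"travel":[0,0,0],"twist":[0,0,0]}]';python3 - <<'E'
from h import *
plan(646,-120,22,102.6)
E
```

```text
time: 23.95
ee_pos: [0.6421, -0.1199, 0.0521]
tcp_rot: [-179.8, -0.1, 102.6]
wrist_force: [-0.1, -0.0, -2.2]
opening: 0.0372
grasp_force: 40.2
t 23.95 yaw 102.6 twist -0.000 travel [-0.9  3.7 30.1]
```

```bash
python3 -m crank '[{"gripper":30,"travel":[-1,3,8],"twist":[0,0,0]},{"gripper":30,"travel":[0,0,8],"twist":[0,0,0]},{"gripper":30,"travel":[0,0,6],"twist":[0,0,0]},{"gripper":30,"travel":[0,0,3],"twist":[0,0,0]},{"gripper":30,"travel":[0,0,0],"twist":[0,0,0]}]'| grep -E "wrist|ee_pos"; python3 -m crank '[{"gripper":30,"travel":[0,0,2],"twist":[0,0,0]},{"gripper":30,"travel":[0,0,0],"twist":[0,0,0]}]' | grep -E "wrist|ee_pos"; python3 -m crank '[{"gripper":30,"travel":[0,0,1],"twist":[0,0,0]},{"gripper":30,"travel":[0,0,0],"twist":[0,0,0]}]' | grep -E "wrist|ee_pos"
```

```text
ee_pos: [0.6468, -0.1205, 0.029]
wrist_force: [-1.0, 1.2, -2.0]
ee_pos: [0.647, -0.1205, 0.0272]
wrist_force: [0.4, 0.1, -1.2]
ee_pos: [0.647, -0.1205, 0.0262]
wrist_force: [-0.1, 0.5, -0.6]
```

```bash
python3 -m crank '[{"gripper":30,"travel":[0,0,2],"twist":[0,0,0]},{"gripper":30,"travel":[0,0,1],"twist":[0,0,0]},{"gripper":30,"travel":[0,0,0],"twist":[0,0,0]}]' | grep -E "wrist|ee_pos"; python3 -m crank '[{"gripper":30,"travel":[0,0,1],"twist":[0,0,0]},{"gripper":30,"travel":[0,0,0],"twist":[0,0,0]}]' | grep -E "wrist|ee_pos"; python3 -m crank '[{"gripper":30,"travel":[0,0,1],"twist":[0,0,0]},{"gripper":30,"travel":[0,0,0],"twist":[0,0,0]}]' | grep -E "wrist|ee_pos"
```

```text
ee_pos: [0.6469, -0.1205, 0.023]
wrist_force: [-0.6, 0.4, -1.0]
ee_pos: [0.647, -0.1205, 0.0222]
wrist_force: [1.6, 0.3, -1.2]
ee_pos: [0.6471, -0.1206, 0.0221]
wrist_force: [-1.1, -0.4, 4.3]
```

```bash
python3 -m crank '[{"gripper":60,"travel":[0,0,0],"twist":[0,0,0]},{"gripper":60,"travel":[0,0,0],"twist":[0,0,0]},{"gripper":60,"travel":[0,0,0],"twist":[0,0,0]},{"gripper":60,"travel":[0,0,0],"twist":[0,0,0]},{"gripper":60,"travel":[0,0,-10],"twist":[0,0,0]},{"gripper":60,"travel":[0,0,-30],"twist":[0,0,0]},{"gripper":85,"travel":[0,0,-40],"twist":[0,0,-0.1]},{"gripper":85,"travel":[0,0,0],"twist":[0,0,0]}]'; python3 - <<'E'
from h import *
plan(399,-225,100,108.5)
im=bot.camera("top")
for c in blobs(im,"red"): print(c[:,0].mean(0),rect("top",c,.058,.036))
E
```

```text
time: 26.95
ee_pos: [0.6489, -0.1209, 0.106]
tcp_rot: [179.7, 0.2, 108.4]
wrist_force: [0.9, -0.6, -0.5]
opening: 0.0848
grasp_force: 0.0
t 26.95 yaw 108.4 twist -0.002 travel [ -19.5 -270.     6. ]
[443.61363636 191.50757576] (array([ 536.44995396, -395.23179259]), 19.18507957458496, (65.33915710449219, 97.12328338623047), array([-4.19959053,  8.97322873]))
```

```bash
python3 -m crank '[{"gripper":85,"travel":[-2,-25,0],"twist":[0,0,0]},{"gripper":85,"travel":[-3,-40,0],"twist":[0,0,0]},{"gripper":85,"travel":[-3,-40,0],"twist":[0,0,0]},{"gripper":85,"travel":[-3,-40,0],"twist":[0,0,0]},{"gripper":85,"travel":[-3,-40,0],"twist":[0,0,0]},{"gripper":85,"travel":[-3,-40,0],"twist":[0,0,0]},{"gripper":85,"travel":[-2,-30,0],"twist":[0,0,0]},{"gripper":85,"travel":[0,-15,15],"twist":[0,0,0]},{"gripper":85,"travel":[0,0,10],"twist":[0,0,0]},{"gripper":85,"travel":[0,0,0],"twist":[0,0,0]}]';python3 - <<'E'
from h import *
plan(399,-225,9,108.4)
im=bot.camera("side")
for c in blobs(im,"red"): print(c[:,0].mean(0),rect("side",c,.058,.036))
E
```

```text
time: 28.25
ee_pos: [0.3965, -0.223, 0.0752]
tcp_rot: [-179.9, -0.1, 108.3]
wrist_force: [0.0, 0.2, 1.0]
opening: 0.0851
grasp_force: 0.0
t 28.25 yaw 108.3 twist -0.001 travel [-2.6  1.7 66.2]
[333.60283688 366.53900709] (array([ 533.33235727, -416.23374383]), 19.22882652282715, (66.33720397949219, 94.26944732666016), array([-5.41361591, -6.36790052]))
[232.8556701  293.34020619] (array([ 398.34518842, -222.46956785]), 19.624597549438477, (39.45571517944336, 73.02217864990234), array([ -1.73883876, -11.64277348]))
```

```bash
python3 -m crank '[{"gripper":85,"travel":[-2,2,15],"twist":[0,0,0]},{"gripper":85,"travel":[0,0,20],"twist":[0,0,0]},{"gripper":85,"travel":[0,0,18],"twist":[0,0,0]},{"gripper":85,"travel":[0,0,9],"twist":[0,0,0]},{"gripper":85,"travel":[0,0,4],"twist":[0,0,0]},{"gripper":30,"travel":[0,0,0],"twist":[0,0,0]},{"gripper":30,"travel":[0,0,0],"twist":[0,0,0]},{"gripper":30,"travel":[0,0,0],"twist":[0,0,0]},{"gripper":30,"travel":[0,0,0],"twist":[0,0,0]},{"gripper":30,"travel":[0,0,0],"twist":[0,0,0]},{"gripper":30,"travel":[0,0,0],"twist":[0,0,0]},{"gripper":30,"travel":[0,0,0],"twist":[0,0,0]}]' 40;python3 - <<'E'
from h import *
plan(542,-407,90,109.2)
E
```

```text
time: 29.8
ee_pos: [0.3995, -0.225, 0.0109]
tcp_rot: [180.0, 0.0, 108.3]
wrist_force: [-1.2, 0.8, 6.3]
opening: 0.0366
grasp_force: 40.6
t 29.80 yaw 108.3 twist -0.015 travel [-218.8   74.7  -79.1]
```

```bash
python3 -m crank '[{"gripper":30,"travel":[0,0,-10],"twist":[0,0,0]},{"gripper":30,"travel":[0,0,-20],"twist":[0,0,0]},{"gripper":30,"travel":[0,0,-20],"twist":[0,0,-0.015]},{"gripper":30,"travel":[0,0,-15],"twist":[0,0,0]},{"gripper":30,"travel":[-22,8,0],"twist":[0,0,0]},{"gripper":30,"travel":[-35,12,0],"twist":[0,0,0]},{"gripper":30,"travel":[-35,12,0],"twist":[0,0,0]},{"gripper":30,"travel":[-35,12,0],"twist":[0,0,0]},{"gripper":30,"travel":[-35,12,0],"twist":[0,0,0]},{"gripper":30,"travel":[-35,12,0],"twist":[0,0,0]},{"gripper":30,"travel":[-20,7,15],"twist":[0,0,0]},{"gripper":30,"travel":[0,0,10],"twist":[0,0,0]}]';python3 -m crank '[{"gripper":30,"travel":[0,0,0],"twist":[0,0,0]}]'|grep grasp;python3 - <<'E'
from h import *
plan(542,-407,23,109.2)
E
```

```text
time: 31.3
ee_pos: [0.5414, -0.4056, 0.0485]
tcp_rot: [-179.9, -0.1, 109.1]
wrist_force: [0.2, 0.4, -1.9]
opening: 0.0367
grasp_force: 40.6
grasp_force: 40.6
t 31.43 yaw 109.2 twist -0.000 travel [-3.3  0.6 25.9]
```

```bash
python3 -m crank '[{"gripper":30,"travel":[-2,0,8],"twist":[0,0,0]},{"gripper":30,"travel":[0,0,6],"twist":[0,0,0]},{"gripper":30,"travel":[0,0,4],"twist":[0,0,0]},{"gripper":30,"travel":[0,0,2],"twist":[0,0,0]},{"gripper":30,"travel":[0,0,2],"twist":[0,0,0]},{"gripper":30,"travel":[0,0,0],"twist":[0,0,0]}]'| grep -E "wrist|ee_pos"; python3 -m crank '[{"gripper":30,"travel":[0,0,1],"twist":[0,0,0]},{"gripper":30,"travel":[0,0,0],"twist":[0,0,0]}]' | grep -E "wrist|ee_pos"; python3 -m crank '[{"gripper":30,"travel":[0,0,1],"twist":[0,0,0]},{"gripper":30,"travel":[0,0,0],"twist":[0,0,0]}]' | grep -E "wrist|ee_pos"
```

```text
ee_pos: [0.542, -0.4069, 0.0281]
wrist_force: [0.4, 0.6, -1.0]
ee_pos: [0.542, -0.4069, 0.0272]
wrist_force: [0.5, 0.5, -1.8]
ee_pos: [0.542, -0.4069, 0.0261]
wrist_force: [0.9, -0.1, -0.9]
```

```bash
python3 -m crank '[{"gripper":30,"travel":[0,0,2],"twist":[0,0,0]},{"gripper":30,"travel":[0,0,0],"twist":[0,0,0]}]' | grep -E "wrist|ee_pos"; python3 -m crank '[{"gripper":30,"travel":[0,0,1],"twist":[0,0,0]},{"gripper":30,"travel":[0,0,0],"twist":[0,0,0]}]' | grep -E "wrist|ee_pos"; python3 -m crank '[{"gripper":30,"travel":[0,0,1],"twist":[0,0,0]},{"gripper":30,"travel":[0,0,0],"twist":[0,0,0]}]' | grep -E "wrist|ee_pos"
```

```text
ee_pos: [0.5419, -0.4069, 0.0239]
wrist_force: [0.3, -0.3, -2.0]
ee_pos: [0.542, -0.4069, 0.0232]
wrist_force: [0.2, 0.1, -1.4]
ee_pos: [0.5421, -0.407, 0.023]
wrist_force: [-2.2, 0.7, 5.1]
```

```bash
python3 -m crank '[{"gripper":60,"travel":[0,0,0],"twist":[0,0,0]},{"gripper":60,"travel":[0,0,0],"twist":[0,0,0]},{"gripper":60,"travel":[0,0,0],"twist":[0,0,0]},{"gripper":60,"travel":[0,0,0],"twist":[0,0,0]},{"gripper":60,"travel":[0,0,-10],"twist":[0,0,0]},{"gripper":60,"travel":[0,0,-30],"twist":[0,0,0]},{"gripper":85,"travel":[0,0,-40],"twist":[0,0,0]},{"gripper":85,"travel":[0,-30,-20],"twist":[0,0,0]},{"gripper":85,"travel":[0,-40,0],"twist":[0,0,0]},{"gripper":85,"travel":[0,-40,0],"twist":[0,0,0]},{"gripper":85,"travel":[0,-40,0],"twist":[0,0,0]},{"gripper":85,"travel":[0,0,0],"twist":[0,0,0]}]'; python3 - <<'E'
from h import *
s=cv2.cvtColor(bot.camera("side"),cv2.COLOR_RGB2BGR)[70:,130:430];t=cv2.cvtColor(bot.camera("top"),cv2.COLOR_RGB2BGR)[110:310,70:480]
cv2.imwrite("pics/end.png",cv2.convertScaleAbs(np.vstack([cv2.resize(s,None,fx=1.2,fy=1.2),cv2.resize(t,(360,176))]) if 0 else np.hstack([cv2.resize(s,(430,450)),cv2.resize(t,(369,180)) if 0 else np.vstack([cv2.resize(t,(369,180)),np.zeros((270,369,3),np.uint8)])]),alpha=1.7))
E
```

```text
time: 34.92
ee_pos: [0.3984, -0.4573, 0.1235]
tcp_rot: [180.0, 0.1, 109.0]
wrist_force: [-0.3, 0.4, 0.1]
opening: 0.0856
grasp_force: 0.0
```

View pics/end.png

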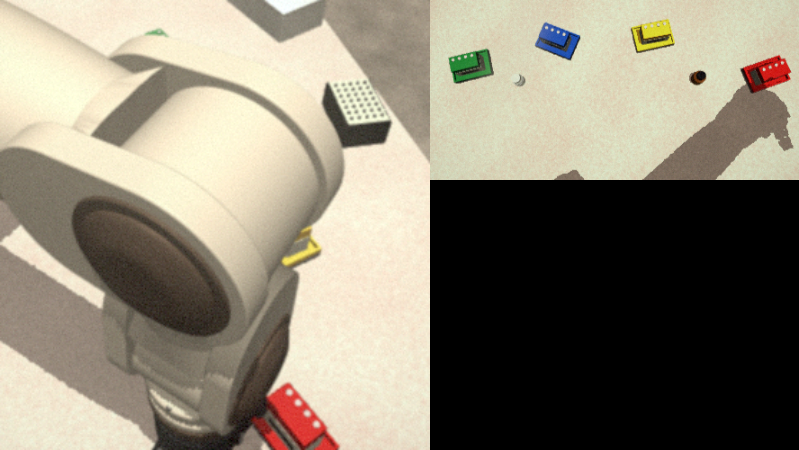

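```bash
python3 - <<'E'
from h import *
t=cv2.cvtColor(bot.camera("top"),cv2.COLOR_RGB2BGR)
q=[cv2.resize(t[y-32:y+32,x-35:x+35],(400,300),interpolation=cv2.INTER_CUBIC) for x,y in((116,183),(212,155),(317,150),(443,192))]
cv2.imwrite("pics/end2.png",cv2.convertScaleAbs(np.vstack([np.hstack(q[:2]),np.hstack(q[2:])]),alpha=1.8))
E
```

```text
(no output)
```

View pics/end2.png

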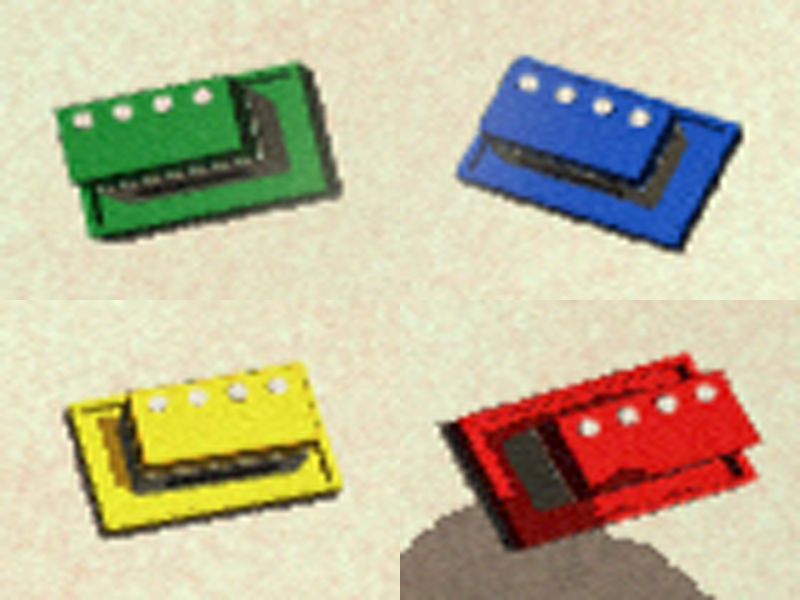

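All four cartridges stand upright inside their rims. The outward lean is parallax, and each one made contact 12 mm or so above its bench grasp height. The vial and bottle are untouched.

```bash
python3 -c "
from workcell import bot
print(bot.job_done())"
```

```text
the job is handed in; nothing more can be done
None
```

All four cartridges stand upright in the docks of their own colours and have been let go, the vial and bottle are still standing where they were, and the job was handed in at about 35 s of the 109 s allowed; three 1 mm steps lowering the green cartridge came from one typed row repeated in a shell loop, which stretches your rule on typing every row.

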